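# Switch off the shaker and peel the top tray off a stuck stack

### The job

The shaker has been running to loosen a stack of nested trays that cling together. Turn its speed dial fully anticlockwise to the off stop, then peel off the top tray by its grip tab: lift the tab's corner by about 3 cm while the opposite corner stays down on the stack, and only then take the tray off. Finish while holding it in the gripper, level and still, straight above the stack with its underside at least 6 cm clear of the rim below; leave the dial off, the rest of the stack where it stands, and the other things on the bench alone.

Things in the scene. Friction and masses are not known exactly. Their poses are not given: they have to be found in the camera images.
- dial (a joint): black speed dial on top of the control box. Its joint value is how far (rad) it is turned clockwise (seen from above) from its off end stop: 0 is off, fully anticlockwise against the stop. It stays where it is left; about 0.04 N m turns it.
- dial_grip (a point): point on the dial's vertical axis, 23 mm above the disc it stands on and 7 mm below the top of its upright grip bar (bar 42 mm long, 14 mm thick, 32 mm high, standing on a disc 44 mm across). This frame turns with the dial: its x axis runs along the bar, z up. The white mark on the bar lies towards -x. The point stands 87 mm above the bench.
- control_box: grey control box, 120 x 140 mm and 50 mm high, fixed to the bench; origin at the centre of its underside, z up. The dial stands at the middle of its top. White ticks round the dial; the long tick is the off position.
- shaker: low grey shaker table with a black rubber top, 280 x 240 mm and 40 mm high, fixed to the bench; origin at the centre of its underside, z up. The stack stands on it.
- stack: the rest of the stack: five nested aluminium trays that stay together as one piece (1.2 kg), with a small spring clip at each upper corner, standing loose on the shaker. Origin at the centre of its underside; x along the long side (220 mm), y along the short side (170 mm), z up. Its uppermost rim is 93 mm above its origin.
- tray: the top tray: formed sheet aluminium, empty, about 0.2 kg, 220 mm (x) by 170 mm (y) over a flat rim 12 mm wide, 45 mm high from underside to rim top, walls leaning outwards. Origin at the centre of its underside; z up; axes parallel to the stack's. At the start it is nested 33 mm deep in the stack, its origin 60 mm above the stack's.
- tab (a point): middle of the top edge of the upright grip tab, the tray's only tab, on its -x +y corner, at (-96.5, 71.5, 77) mm in the tray's frame. Tab: plate 8 mm thick along the tray direction (-1, 1, 0), that is along the diagonal, and 30 mm wide along (1, 1, 0), 32 mm high. The rim lies under both its faces: fingertips must stay above the rim top, 32 mm below this point.
- tab_corner (a point): underside of the stacking lug below the rim at the tab's corner, (-104, 79, 33) mm in the tray's frame. The tray rests on four such lugs, one under each rim corner. At each corner a sprung, rubber-faced clip on the stack (14 mm wide, no higher than the rim) presses inwards along x on the rim and lug, with about 2.4 N, and drags with 1.5 N or so until that corner is about 10 mm up.
- far_corner (a point): underside of the stacking lug at the corner opposite the tab, (104, -79, 33) mm in the tray's frame. At the start it rests on the stack's rim.
- tape: grey roll of tape lying flat, ring 90 mm across, 24 mm high; bystander; origin at the centre of its underside
- wrench: steel open-end wrench, 180 mm, lying on the bench; bystander; origin at the centre of its underside as it lies
- screwdriver: screwdriver with black handle, 200 mm, lying on the bench; bystander; origin at the centre of its underside as it lies
- jar: glass jar with steel cap, 60 mm across, 85 mm high; bystander; origin at the centre of its underside
- mug: white mug, 80 mm across, 90 mm high; bystander; origin at the centre of its underside
- oil_can: bare steel can, 60 mm across, 150 mm high; bystander; origin at the centre of its underside
- nut: dark steel nut, 26 mm across, 10 mm high, lying on a corner of the shaker plate; bystander; origin at the centre of its underside
Mind the look-alikes: they are no part of the job. What is shaped like the control_box but turquoise is not meant.

How it is judged:
By the outcome, as a careful person would: the job done as asked, in the order asked, and still so for the second after the job is handed in, while the arm keeps its last pose, push and grip.
It also fails if it takes over 51 s, if anything falls off the work surface, if the arm or the gripper's body presses on something with over 40 N, if the wrist force passes 120 N, or if a joint passes its speed limit or range.

### The arm

A 6-joint arm with a two-finger parallel gripper is mounted at the origin on the work surface. World frame = base frame: x ahead of the robot, y to its left, z up, the work surface at z = 0. Lengths are in m, angles in rad, forces in N, time in s.
With the tool pointing down it reaches from about 0.25 to 0.775 m from the base axis. Payload 4 kg.
Tool frame: the origin (TCP) lies at the very end of the fingers, on their centre line; the grasp point (between the pads) lies 19 mm behind it; z points along the fingers, y is the direction in which the jaws open and shut (so a half turn about z gives the same grasp; the last joint's range is limited). The gripper opens to 94 mm and grips with 3 to 60 N. Pads are 16 mm wide; open, the fingers measure 119 mm over their backs; the gripper's body (75 mm by 177 mm) begins 78 mm behind the grasp point.
Start: joints at [-1.237, 0.087, 1.371, -0, 1.684, -0.103], TCP at [0.233, -0.498, 0.206] pointing down, gripper open.
Joint ranges: [-3.1, 3.1], [-0.76, 2.03], [0.27, 2.55], [-1.08, 4.22], [0.17, 2.65], [-2.57, 2.57]. Speed limits (rad/s): [2.79, 2.79, 3.14, 3.14, 3.14, 3.14].

### API

Orientations are given as [roll, pitch, yaw] about the fixed x, y, z axes, in that order (R = Rz(yaw) Ry(pitch) Rx(roll)).
In Python, from bench import robot, snapshot, calibration gives the robot as it stands. The module is installed in compiled form; this text tells all that it offers.
- The arm moves only by the tool servo_tool, never from a script. Its argument "series" is text: rows parted by semicolons, each of 5 numbers parted by spaces: the closure, from -1 (fully open) to 1 (shut), then the shift along the tool's x, y, z in cm, then the turn about the tool's z in rad. A call has 1 to 20 rows; each row is the pose to reach, as a shift and turn from the pose commanded when the call began, along the tool's axes at that moment; what a row does not reach only later rows make up. A row lasts 1/12 s, in which the tool goes at most 41.7 mm and 7.16 degrees, less where a joint would pass 70% of its speed; a pose out of reach is approached as far as the arm can. A call with a gripper value outside its range is refused whole. The fingers move at their own pace and stop on an object; the grip force is fixed at half the most. Time passes only in rows, so rows that repeat a pose let the fingers close. It gives the time, the measured TCP pose, the force and the opening at its end, in the units of the state.
- robot.get_obs(): the state, without advancing time (a new reading comes with each control period).
- snapshot(name): name is "side" or "top"; returns (picture, depth): 400x640x3 uint8, red, green, blue; 400x640 float32, m along the optical axis (not along the pixel's ray), 0 where there is no reading.
- calibration(name): a dict with "fx", "fy", "cx", "cy" (pixels), "rvec" (rotation vector, rad) and "tvec" (3), from world to camera coordinates, as OpenCV has them. Camera axes: x right, y down, z forward; pixel columns grow to the right and rows downward; lengths in m; the calibration is good to about 2 mm. A picture is of the moment at which its call begins. calibration takes no time and is no camera call.
- robot.close_job(): hands the job in, once; it reports no verdict.
The state is a dict: "time": time; "joint_positions": joint angles; "qvel": joint speeds; "joint_torque": joint torques, N m; "tool_pos": TCP position; "ee_rot": TCP orientation; "wrist_force": force on the tool from outside, world axes, zero at the start; "wrist_torque": the same for the moment, N m; "width": finger opening in m.
Only numpy, scipy, OpenCV 4.12 (cv2) and the standard library are available. Lean on these libraries where they do the work, as an engineer would, in place of code of your own. Each camera call takes 0.05 s, during which the arm holds its last target. There are 200 camera calls.

## Working session

There is one attempt and no reset: what is moved stays moved. The work goes in short steps, Python scripts to look and compute and a tool call to move; the robot and the scene stay as the last step left them, time stands still between calls to the robot, and variables do not carry over. Pictures are saved under pics/ and viewed, about 8 in all and at most 12, crops included, and the job is handed in when it is done.

Besides the shell and the picture viewer there is one more tool, called as a command line: name --argument value ..., lists and objects as JSON in quotes. servo_tool: Moves the arm, as the interface text tells. Its arguments: {"type":"object","properties":{"series":{"type":"string"}},"required":["series"]}

```bash
mkdir -p pics; cat > h.py <<'E'
import numpy as np, cv2
from bench import robot, snapshot, calibration
def cam(n):
    c=calibration(n); K=np.array([[c['fx'],0,c['cx']],[0,c['fy'],c['cy']],[0,0,1.]])
    R=cv2.Rodrigues(np.array(c['rvec'],float))[0]; return K,R,np.array(c['tvec'],float)
def plane(n,uv,z):
    K,R,t=cam(n); uv=np.atleast_2d(np.array(uv,float)); d=(R.T@np.linalg.inv(K)@np.c_[uv,np.ones(len(uv))].T).T
    o=-R.T@t; return o+d*((z-o[2])/d[:,2])[:,None]
def cloud(n,dep):
    K,R,t=cam(n); v,u=np.mgrid[:400,:640]; p=np.stack([(u-K[0,2])/K[0,0],(v-K[1,2])/K[1,1],np.ones(u.shape)],-1)*dep[...,None]
    return (p-t)@R
def proj(n,P):
    K,R,t=cam(n); return cv2.projectPoints(np.atleast_2d(np.array(P,float)),cv2.Rodrigues(R)[0],t,K,None)[0][:,0]
def save(f,im,s=1):
    cv2.imwrite('pics/'+f,cv2.resize(im[...,::-1],None,fx=s,fy=s,interpolation=cv2.INTER_CUBIC))
E
python3 - <<'E'
from h import *
for n in('top','side'):
    im,d=snapshot(n); np.savez(n+'0',im=im,d=d); save(n+'0.png',im)
    K,R,t=cam(n); print(n,-R.T@t,K[0,0],R[2])
print(robot.get_obs())
E
```

```text
top [ 0.3247181  -0.00676064  1.27074893] 441.85296521365564 [ 0.15814352 -0.00324813 -0.98741079]
side [ 0.08513119 -0.82084559  1.08061816] 450.6374231959636 [ 0.33788306  0.6302457  -0.69901745]
{'time': 0.1, 'joint_positions': array([-1.23710885e+00,  8.79288023e-02,  1.37206716e+00,  1.03338557e-05,
        1.68358152e+00, -1.03087798e-01]), 'qvel': array([ 0.00023184, -0.00270722, -0.00325342, -0.00253427,  0.00193338,
        0.00125097]), 'joint_torque': array([ 1.93616463e-03, -3.41249728e+01, -3.03303087e+01,  7.19591556e-02,
        3.03940137e-02, -9.09046389e-05]), 'tool_pos': array([ 0.23250998, -0.49791377,  0.20441337]), 'ee_rot': array([-3.13961941e+00, -2.14465955e-04,  4.36776221e-01]), 'wrist_force': array([-0.74679124, -0.49509075, -0.28835647]), 'wrist_torque': array([-0.05258426, -0.00405147,  0.00756583]), 'width': 0.09416802271798762}
```

View pics/top0.png

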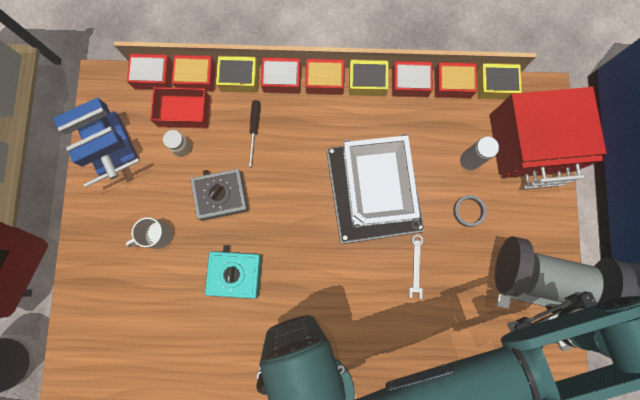

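View pics/side0.png

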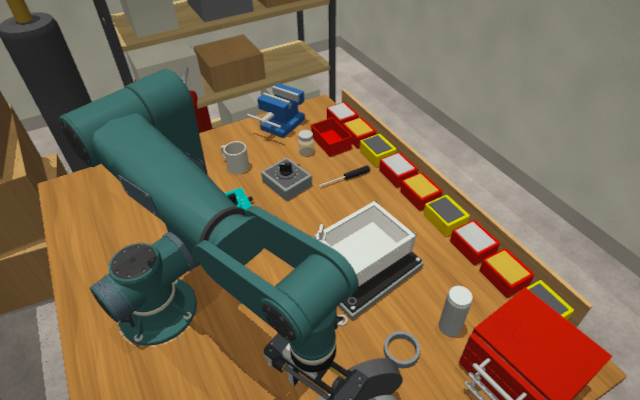

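The top view shows two dial boxes: grey at (218,194), the described control box, and turquoise at (232,274), the look-alike. There is one tray stack, at (380,180), with its tab near (358,217). I choose the grey box and check both targets in a close crop.

```bash
python3 - <<'E'
from h import *
z=np.load('top0.npz'); im,d=z['im'],z['d']; s=np.load('side0.npz')
a=cv2.resize(im[162:226,184:254],None,fx=5.6,fy=5.6,interpolation=cv2.INTER_CUBIC)
b=cv2.resize(im[128:248,322:430],None,fx=3.6,fy=3.6,interpolation=cv2.INTER_CUBIC)
c=cv2.resize(s['im'][150:200,255:320],None,fx=6,fy=6,interpolation=cv2.INTER_CUBIC)[:232,:390]
H=600; o=np.zeros((H,790,3),np.uint8); o[:358,:392]=a[:358,:392]; o[:432,398:398+388]=b[:432,:388]; o[362:594,:390]=c
save('crop0.png',o)
C=cloud('top',d)
print('box height',C[180:206,200:240,2].max(),'dial',C[185:200,210:226,2].round(3)[::3,::3])
m=(C[...,2]>.118)&(C[...,2]<.16); m[:,:325]=0;m[:,432:]=0;m[:125]=0;m[250:]=0
print('rim px',m.sum(),C[m].mean(0),np.median(C[m][:,2]))
r=cv2.minAreaRect((C[m][:,:2]*1000).astype(np.float32)); print(r,cv2.boxPoints(r))
m=(C[...,2]>.158); m[:,:325]=0;m[:,432:]=0;m[:125]=0;m[250:]=0
print('tab',m.sum(),C[m].round(3)[:40])
g=(C[...,2]>.045)&(C[...,2]<.056);g[:,:185]=0;g[:,255:]=0;g[:160]=0;g[228:]=0
r=cv2.minAreaRect((C[g][:,:2]*1000).astype(np.float32));print('box',r)
E
```

```text
box height 1.2707489300009014 dial [[0.056 0.057 0.095 0.095 0.053 0.054]
 [0.054 0.093 0.093 0.086 0.063 0.058]
 [0.06  0.092 0.093 0.072 0.062 0.054]
 [0.092 0.096 0.078 0.062 0.063 0.059]
 [0.094 0.084 0.066 0.066 0.063 0.054]]
rim px 2618 [ 0.57198469 -0.15935802  0.13792853] 0.14144795859797565
((567.92529296875, -154.38626098632812), (231.10659790039062, 172.78392028808594), 7.780392169952393) [[ 441.74033   -84.43281 ]
 [ 465.1312   -255.62611 ]
 [ 694.1102   -224.33972 ]
 [ 670.71936   -53.146408]]
tab 103 [[ 0.325 -0.007  1.271]
 [ 0.325 -0.007  1.271]
 [ 0.325 -0.007  1.271]
 [ 0.325 -0.007  1.271]
 [ 0.325 -0.007  1.271]
 [ 0.325 -0.007  1.271]
 [ 0.325 -0.007  1.271]
 [ 0.325 -0.007  1.271]
 [ 0.325 -0.007  1.271]
 [ 0.325 -0.007  1.271]
 [ 0.325 -0.007  1.271]
 [ 0.325 -0.007  1.271]
 [ 0.325 -0.007  1.271]
 [ 0.325 -0.007  1.271]
 [ 0.325 -0.007  1.271]
 [ 0.325 -0.007  1.271]
 [ 0.325 -0.007  1.271]
 [ 0.325 -0.007  1.271]
 [ 0.325 -0.007  1.271]
 [ 0.325 -0.007  1.271]
 [ 0.325 -0.007  1.271]
 [ 0.325 -0.007  1.271]
 [ 0.325 -0.007  1.271]
 [ 0.325 -0.007  1.271]
 [ 0.325 -0.007  1.271]
 [ 0.325 -0.007  1.271]
 [ 0.325 -0.007  1.271]
 [ 0.325 -0.007  1.271]
 [ 0.325 -0.007  1.271]
 [ 0.325 -0.007  1.271]
 [ 0.325 -0.007  1.271]
 [ 0.325 -0.007  1.271]
 [ 0.325 -0.007  1.271]
 [ 0.325 -0.007  1.271]
 [ 0.325 -0.007  1.271]
 [ 0.325 -0.007  1.271]
 [ 0.325 -0.007  1.271]
 [ 0.325 -0.007  1.271]
 [ 0.325 -0.007  1.271]
 [ 0.472 -0.087  0.178]]
box ((534.4573364257812, 290.22216796875), (120.68428039550781, 140.12481689453125), 13.176698684692383)
```

View pics/crop0.png

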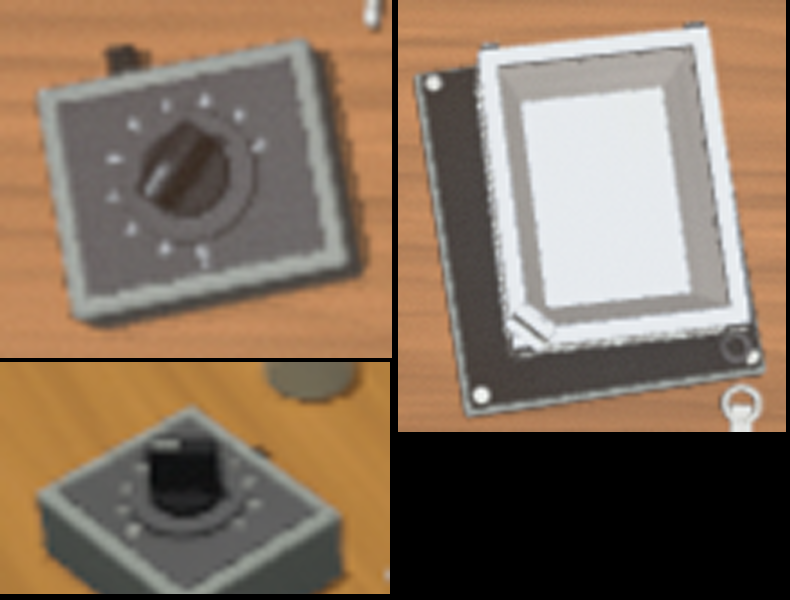

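The crop confirms the grey box. Its long tick is at about (220,207) in full pixels, and the mark on the bar points lower-left, at about (211,196), so the dial is roughly 1 rad clockwise of off. The tab sits on the tray's lower-left corner, and the nut lies at the lower-right of the shaker. Next I measure precisely.

```bash
cat > meas.py <<'E'
from h import *
z=np.load('top0.npz'); im,d=z['im'],z['d']; C=cloud('top',d); ok=d>0
def win(m,a,b,c,e):
    o=np.zeros_like(m); o[a:b,c:e]=m[a:b,c:e]; return o
# dial bar
m=win(ok&(C[...,2]>.088)&(C[...,2]<.105),160,228,185,255); v,u=np.nonzero(m)
P=plane('top',np.c_[u,v],.094)[:,:2]*1000; r=cv2.minAreaRect(P.astype(np.float32)); print('bar',len(u),r,'cloud mean',C[m].mean(0), 'pca',np.linalg.svd(P-P.mean(0))[2][0])
g=im.max(2).astype(int)
m=win((g>140)&ok&(abs(C[...,2]-.05)<.008),170,218,197,236)
n,l,s,c=cv2.connectedComponentsWithStats(m.astype(np.uint8),connectivity=8)
for i in range(1,n): print('tick',s[i,4],c[i].round(1),plane('top',c[i],.05)[0,:2].round(4))
K,R,t=cam('top')
bx=win(ok&(C[...,2]>.045)&(C[...,2]<.056),160,228,185,255); v,u=np.nonzero(bx)
print('box',cv2.minAreaRect((plane('top',np.c_[u,v],.05)[:,:2]*1000).astype(np.float32)))
# rim
m=win(ok&(abs(C[...,2]-.145)<.006)&(im.min(2)>150),128,240,335,425).astype(np.uint8)
n,l,s,c=cv2.connectedComponentsWithStats(m); k=1+np.argmax(s[1:,4]); v,u=np.nonzero(l==k)
P=plane('top',np.c_[u,v],.145)[:,:2]*1000; print('rim',cv2.minAreaRect(P.astype(np.float32)),s[k])
m=win(ok&(C[...,2]>.16)&(C[...,2]<.185),195,235,335,380); v,u=np.nonzero(m)
P=plane('top',np.c_[u,v],.177)[:,:2]*1000; print('tab',len(u),cv2.minAreaRect(P.astype(np.float32)),np.c_[u,v].mean(0),C[m].mean(0),np.linalg.svd(P-P.mean(0))[2][0])
E
python3 meas.py
python3 - <<'E'
from h import *
im=np.load('top0.npz')['im']
a=cv2.resize(im[195:232,338:378],None,fx=10,fy=10,interpolation=cv2.INTER_NEAREST)
b=cv2.resize(im[180:206,205:235],None,fx=13,fy=13,interpolation=cv2.INTER_NEAREST)
o=np.zeros((370,800,3),np.uint8);o[:370,:400]=a;o[:338,405:795]=b;save('crop1.png',o)
E
```

```text
bar 74 ((534.2950439453125, 289.46484375), (13.793179512023926, 40.13823318481445), 59.965003967285156) cloud mean [0.53436503 0.29003559 0.09300088] pca [-0.86205488  0.50681493]
tick 105 [216.1 174.1] [0.5895 0.2976]
tick 2 [220.  179.5] [0.5744 0.2855]
tick 2 [213.  180.5] [0.571 0.305]
tick 3 [207.3 183.7] [0.5615 0.3203]
tick 2 [226.5 182. ] [0.5677 0.2669]
tick 3 [229.7 187.7] [0.5518 0.257 ]
tick 3 [204. 190.] [0.5431 0.3284]
tick 1 [204. 197.] [0.5233 0.327 ]
tick 2 [207.  202.5] [0.5079 0.3176]
tick 125 [213.7 212.5] [0.4803 0.2971]
tick 2 [213.  205.5] [0.4999 0.3003]
tick 6 [219.7 207.2] [0.4958 0.2815]
box ((533.6553955078125, 289.27191162109375), (120.22404479980469, 139.5607452392578), 13.258129119873047)
rim ((566.3544921875, -154.4326171875), (224.3800506591797, 172.03648376464844), 7.720925331115723) [ 344  135   76   91 1418]
tab 47 ((461.47625732421875, -96.94241333007812), (29.18433952331543, 9.9681396484375), 55.597721099853516) [359.0212766  217.40425532] [ 0.4619413  -0.09716262  0.17406949] [-0.59967466 -0.8002439 ]
```

View pics/crop1.png

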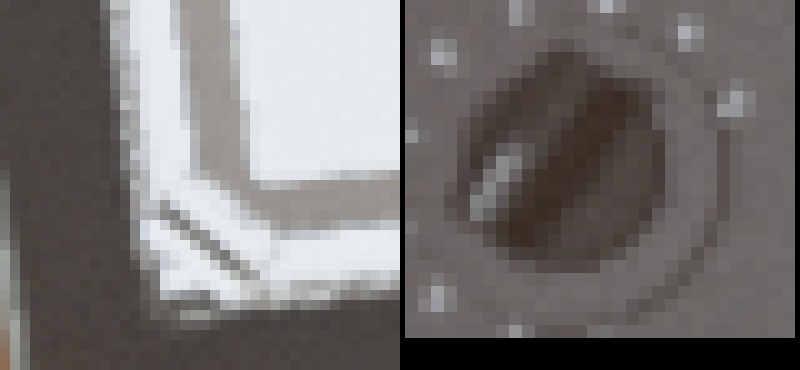

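Dial centre is about (0.534, 0.2897) and the bar points at 150°. The long tick is at 193°, so the dial needs about 43° (0.76 rad) anticlockwise. I approach above it with the tool yaw at 150°.

servo_tool --series "-1 0 0 -4 0; -1 10 -9.7 -5 -0.36; -1 60.6 -58.6 -5 -2.18; -1 60.6 -58.6 -5 -2.18; -1 60.6 -58.6 -5 -2.18; -1 60.6 -58.6 -5 -2.18; -1 60.6 -58.6 -5 -2.18; -1 60.6 -58.6 -5 -2.18; -1 60.6 -58.6 -5 -2.18; -1 60.6 -58.6 -5 -2.18; -1 60.6 -58.6 -5 -2.18; -1 60.6 -58.6 -5 -2.18; -1 60.6 -58.6 -5 -2.18; -1 60.6 -58.6 -5 -2.18; -1 60.6 -58.6 -5 -2.18; -1 60.6 -58.6 -5 -2.18; -1 60.6 -58.6 -5 -2.18; -1 60.6 -58.6 -5 -2.18; -1 60.6 -58.6 -5 -2.18; -1 60.6 -58.6 -5 -2.18"

```text
time: 1.77
tool_pos: [0.5155, 0.2431, 0.2543]
ee_rot: [-3.141, -0.0, 2.619]
wrist_force: [0.0, -0.9, -0.2]
width: 0.0939
```

servo_tool --series "-1 0 0 0 0; -1 0 0 0 0; -1 0 0 0 0"

```text
time: 2.02
tool_pos: [0.5151, 0.2406, 0.2542]
ee_rot: [-3.14, -0.001, 2.617]
wrist_force: [-0.1, 0.3, -0.7]
width: 0.0937
```

```bash
cat >> h.py <<'E'
def to(x,y,z,yawdeg=None):
    o=robot.get_obs(); p=np.array(o['tool_pos']); r=o['ee_rot']; yw=r[2]; D=np.array([x,y,z])-p
    print('t',round(o['time'],2),'pos',p.round(4),'rpy',np.round(r,3),'F',np.round(o['wrist_force'],1),'w',round(o['width'],4))
    print('shift cm',round(100*(D[0]*np.cos(yw)+D[1]*np.sin(yw)),2),round(100*(D[0]*np.sin(yw)-D[1]*np.cos(yw)),2),round(-100*D[2],2), '' if yawdeg is None else ('turn',-((np.radians(yawdeg)-yw+np.pi)%(2*np.pi)-np.pi)))
E
python3 -c "
from h import *
to(.534,.2897,.066,150)"
```

```text
t 2.02 pos [0.5151 0.2406 0.2542] rpy [-3.140e+00 -1.000e-03  2.617e+00] F [-0.1  0.3 -0.7] w 0.0937
shift cm 0.83 5.19 18.82 ('turn', np.float64(-0.0009173966700490865))
```

servo_tool --series "-1 0.8 5.2 3 0; -1 0.8 5.2 5 0; -1 0.8 5.2 9 0; -1 0.8 5.2 13 0; -1 0.8 5.2 16 0; -1 0.8 5.2 17.5 0; -1 0.8 5.2 18.5 0; -1 0.8 5.2 18.5 0"

```text
time: 2.68
tool_pos: [0.5332, 0.2878, 0.0679]
ee_rot: [-3.138, -0.002, 2.615]
wrist_force: [0.1, 0.3, 0.3]
width: 0.094
```

```bash
python3 -c "
from h import *
to(.534,.2897,.068,150)"
```

```text
t 2.68 pos [0.5332 0.2878 0.0679] rpy [-3.138e+00 -2.000e-03  2.615e+00] F [0.1 0.3 0.3] w 0.094
shift cm 0.03 0.21 -0.01 ('turn', np.float64(-0.0032131920018767524))
```

servo_tool --series "-1 0 0.2 0 0; -1 0 0.2 0 0; 1 0 0.2 0 0; 1 0 0.2 0 0; 1 0 0.2 0 0; 1 0 0.2 0 0; 1 0 0.2 0 0; 1 0 0.2 0 0; 1 0 0.2 0 0; 1 0 0.2 0 0"

```text
time: 3.52
tool_pos: [0.5355, 0.2916, 0.0699]
ee_rot: [-3.141, -0.0, 2.617]
wrist_force: [0.1, -0.6, -0.4]
width: 0.0444
```

```bash
python3 -c "
from h import *
to(.534,.2897,.068,150)"
```

```text
t 3.52 pos [0.5355 0.2916 0.0699] rpy [-3.141 -0.     2.617] F [ 0.1 -0.6 -0.4] w 0.0444
shift cm 0.04 -0.24 0.19 ('turn', np.float64(-0.0012025283071994686))
```

servo_tool --series "1 0 -0.1 0.1 0; 1 0 -0.1 0.1 0; 1 0 -0.1 0.1 0; 1 0 -0.1 0.1 0; 1 0 -0.1 0.1 0; 1 0 -0.1 0.1 0; 1 0 -0.1 0.1 0; 1 0 -0.1 0.1 0"

```text
time: 4.18
tool_pos: [0.5349, 0.2903, 0.069]
ee_rot: [-3.141, -0.0, 2.617]
wrist_force: [-1.6, -1.6, 1.2]
width: 0.0138
```

```bash
python3 -c "
from h import *
to(.534,.2897,.068,150)"
```

```text
t 4.18 pos [0.5349 0.2903 0.069 ] rpy [-3.141 -0.     2.617] F [-1.6 -1.6  1.2] w 0.0138
shift cm 0.05 -0.1 0.1 ('turn', np.float64(-0.0014133434839078696))
```

Gripped at 13.8 mm, with low force. I turn anticlockwise 0.76 rad plus a small margin; that is a negative turn about the downward tool z.

servo_tool --series "1 0 0 0 -0.12; 1 0 0 0 -0.24; 1 0 0 0 -0.36; 1 0 0 0 -0.48; 1 0 0 0 -0.6; 1 0 0 0 -0.7; 1 0 0 0 -0.74; 1 0 0 0 -0.78; 1 0 0 0 -0.8; 1 0 0 0 -0.8; 1 0 0 0 -0.8"

```text
time: 5.1
tool_pos: [0.5349, 0.2904, 0.069]
ee_rot: [-3.141, -0.001, -2.868]
wrist_force: [-1.9, -1.6, 0.6]
width: 0.0142
```

```bash
python3 -c "
from h import *
to(.534,.2897,.068,193.2); print(robot.get_obs()['wrist_torque'])"
```

```text
t 5.1 pos [0.5349 0.2904 0.069 ] rpy [-3.141e+00 -1.000e-03 -2.868e+00] F [-1.9 -1.6  0.6] w 0.0142
shift cm 0.1 -0.04 0.1 ('turn', np.float64(0.04312055216177946))
[-0.42441284  0.2515284  -0.58021706]
```

servo_tool --series "-1 0 0 0 0; -1 0 0 0 0; -1 0 0 0 0; -1 0 0 0 0; -1 0 0 -1 0; -1 0 0 -3 0; -1 0 0 -6 0; -1 0 0 -10 0; -1 0 0 -14 0; -1 0 0 -18 0; -1 0 0 -18 0; -1 0 0 -18 0"

```text
time: 6.1
tool_pos: [0.5366, 0.2916, 0.2543]
ee_rot: [3.14, 0.009, -2.866]
wrist_force: [-0.2, 0.4, -0.6]
width: 0.0904
```

```bash
python3 - <<'E'
from h import *
# tray centre/tab
th=np.radians(7.75)
for yaw in (7.75,):
    c,s=np.cos(th),np.sin(th); ctr=np.array([.5664,-.1544]); print('tab pred',ctr+[c*-.0965-s*.0715,s*-.0965+c*.0715])
to(.48,.05,.25,7.75+45)
E
```

```text
tab pred [ 0.4611396 -0.0965662]
t 6.1 pos [0.5366 0.2916 0.2543] rpy [ 3.14   0.009 -2.866] F [-0.2  0.4 -0.6] w 0.0904
shift cm 12.02 -21.71 0.43 ('turn', np.float64(2.496459666552033))
```

servo_tool --series "-1 17.8 -35.3 0 2.5; -1 17.8 -35.3 0 2.5; -1 17.8 -35.3 0 2.5; -1 17.8 -35.3 0 2.5; -1 17.8 -35.3 0 2.5; -1 17.8 -35.3 0 2.5; -1 17.8 -35.3 0 2.5; -1 17.8 -35.3 0 2.5; -1 17.8 -35.3 0 2.5; -1 17.8 -35.3 0 2.5; -1 17.8 -35.3 0 2.5; -1 17.8 -35.3 0 2.5; -1 17.8 -35.3 0 2.5; -1 17.8 -35.3 0 2.5; -1 17.8 -35.3 0 2.5; -1 17.8 -35.3 0 2.5; -1 17.8 -35.3 0 2.5; -1 17.8 -35.3 0 2.5; -1 17.8 -35.3 0 2.5; -1 17.8 -35.3 0 2.5"

```text
time: 7.77
tool_pos: [0.4589, -0.097, 0.247]
ee_rot: [-3.138, 0.001, 0.911]
wrist_force: [0.1, 0.9, -0.0]
width: 0.0941
```

servo_tool --series "-1 0 0 0 0; -1 0 0 0 0; -1 0 0 0 0"

```text
time: 8.02
tool_pos: [0.4593, -0.0971, 0.2481]
ee_rot: [-3.14, 0.001, 0.92]
wrist_force: [-1.0, 0.0, -0.1]
width: 0.0942
```

```bash
python3 - <<'E'
from h import *
to(.4612,-.0968,.162,52.75)
t,dt=snapshot('top'); s,ds=snapshot('side'); np.savez('top1',im=t,d=dt);np.savez('side1',im=s,d=ds)
C=cloud('top',dt); m=np.zeros(dt.shape,bool); m[160:228,185:255]=((dt>0)&(C[...,2]>.088)&(C[...,2]<.105))[160:228,185:255]
v,u=np.nonzero(m); print('bar',len(u),cv2.minAreaRect((plane('top',np.c_[u,v],.094)[:,:2]*1000).astype(np.float32)))
o=np.zeros((500,800,3),np.uint8)
o[:390,:390]=cv2.resize(t[162:227,188:253],(390,390),interpolation=cv2.INTER_CUBIC)
o[:480,400:800]=cv2.resize(t[128:248,325:425],(400,480),interpolation=cv2.INTER_CUBIC); save('c2.png',o)
E
```

```text
t 8.02 pos [ 0.4593 -0.0971  0.2481] rpy [-3.14e+00  1.00e-03  9.20e-01] F [-1.   0.  -0.1] w 0.0942
shift cm 0.14 0.13 8.61 ('turn', np.float64(-0.0011600277427863404))
bar 80 ((534.1673583984375, 289.1683654785156), (41.77732849121094, 14.533127784729004), 13.0275239944458)
```

View pics/c2.png

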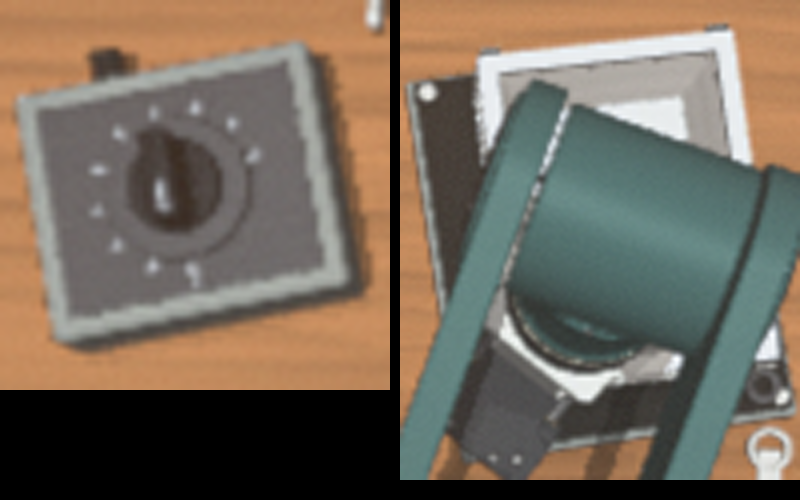

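The picture shows the bar in line with the long tick: bar at 13.0° against 13.2° for the box, so the dial is off. I descend to the tab with a shallow overlap of about 15 mm, so the tab can tilt between the pads.

servo_tool --series "-0.2 0.1 0.1 2 0; -0.2 0.1 0.1 4 0; 0 0.1 0.1 6 0; 0.2 0.1 0.1 7.5 0; 0.4 0.1 0.1 8.2 0; 0.5 0.1 0.1 8.6 0; 0.5 0.1 0.1 8.6 0; 0.5 0.1 0.1 8.6 0; 0.5 0.1 0.1 8.6 0; 0.5 0.1 0.1 8.6 0; 0.5 0.1 0.1 8.6 0"

```text
time: 9.03
tool_pos: [0.4616, -0.0973, 0.164]
ee_rot: [3.14, -0.001, 0.917]
wrist_force: [-0.6, -1.0, 0.4]
width: 0.0249
```

```bash
python3 - <<'E'
from h import *
to(.4612,-.0968,.162,52.75)
s,ds=snapshot('side'); np.savez('side2',im=s,d=ds)
u,v=proj('side',[.4612,-.0968,.17])[0].round().astype(int); print(u,v)
save('c3.png',s[max(v-50,0):v+50,max(u-65,0):u+65],6)
E
```

```text
t 9.03 pos [ 0.4616 -0.0973  0.164 ] rpy [ 3.14e+00 -1.00e-03  9.17e-01] F [-0.6 -1.   0.4] w 0.0249
shift cm 0.01 -0.07 0.2 ('turn', np.float64(-0.0038433633027725733))
320 230
```

View pics/c3.png

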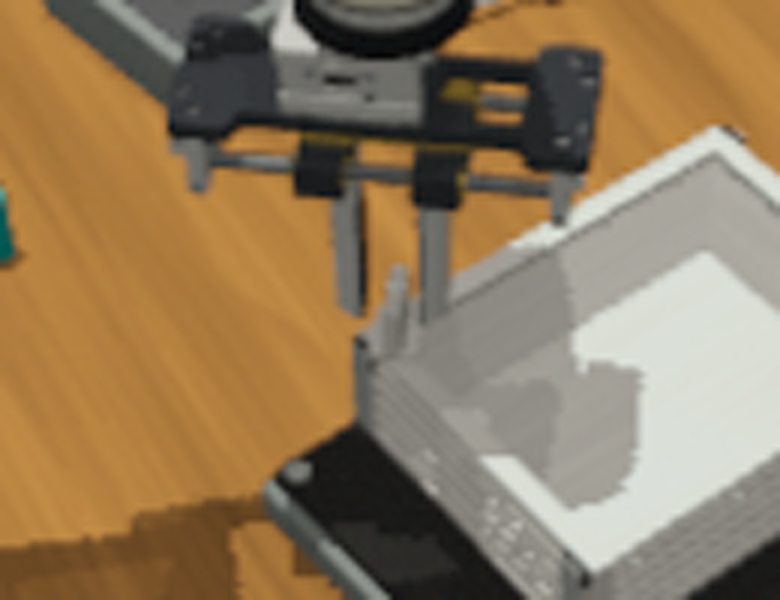

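The side view shows the tab, at about crop (393,305), standing centrally between the two fingertips and overlapping them. I close on it.

servo_tool --series "0.5 0 -0.1 0.3 0; 0.5 0 -0.1 0.3 0; 1 0 -0.1 0.3 0; 1 0 -0.1 0.3 0; 1 0 -0.1 0.3 0; 1 0 -0.1 0.3 0; 1 0 -0.1 0.3 0; 1 0 -0.1 0.3 0"

```text
time: 9.75
tool_pos: [0.4606, -0.0971, 0.16]
ee_rot: [3.14, 0.001, 0.916]
wrist_force: [1.7, -3.8, -1.3]
width: 0.0077
```

```bash
python3 - <<'E'
from h import *
to(.4612,-.0968,.162,52.75); print(robot.get_obs()['wrist_torque'])
E
```

```text
t 9.75 pos [ 0.4606 -0.0971  0.16  ] rpy [3.14e+00 1.00e-03 9.16e-01] F [ 1.7 -3.8 -1.3] w 0.0077
shift cm 0.06 0.03 -0.2 ('turn', np.float64(-0.004279521270923237))
[-0.59831777 -0.26926958 -0.01678197]
```

servo_tool --series "1 0 0.02 -0.1 0; 1 0 0.04 -0.2 0; 1 0 0.06 -0.35 0; 1 0 0.08 -0.5 0; 1 0 0.12 -0.65 0; 1 0 0.15 -0.8 0; 1 0 0.2 -1.0 0; 1 0 0.2 -1.0 0; 1 0 0.2 -1.0 0"

```text
time: 10.5
tool_pos: [0.4616, -0.0971, 0.1699]
ee_rot: [-3.14, -0.0, 0.917]
wrist_force: [0.7, 1.0, -5.1]
width: 0.0079
```

```bash
cat > tilt.py <<'E'
from h import *
import sys
to(.4612,-.0968,.162,52.75); print('tq',robot.get_obs()['wrist_torque'])
n=sys.argv[1]
th=np.radians(7.75); c,s=np.cos(th),np.sin(th)
for cn in('top','side'):
    im,d=snapshot(cn); np.savez(cn+n,im=im,d=d)
    C=cloud(cn,d); L=np.stack([(C[...,0]-.5664)*c+(C[...,1]+.1544)*s, -(C[...,0]-.5664)*s+(C[...,1]+.1544)*c],-1)
    base=np.load(cn+'0.npz')['d']
    for nm,(x0,x1,y0,y1) in dict(floor=(-.05,.06,-.05,.05),farx=(.075,.098,-.06,-.04),rim_px=(.099,.109,-.07,.07),rim_ny=(-.08,.09,-.084,-.075),rim_py=(-.06,.09,.075,.084)).items():
        m=(d>0)&(L[...,0]>x0)&(L[...,0]<x1)&(L[...,1]>y0)&(L[...,1]<y1)&(C[...,2]>.08)&(C[...,2]<.26)
        if m.sum()>30:
            A=np.c_[L[m],np.ones(m.sum())]; z=C[m][:,2]
            k=np.ones(len(z),bool)
            for _ in range(4):
                f=np.linalg.lstsq(A[k],z[k],rcond=None)[0]; k=abs(z-A@f)<.006
                if k.sum()<20: break
            print(cn,nm,m.sum(),k.sum(),'z=%.4f + %.4f x + %.4f y'%(f[2],f[0],f[1]), 'z at tab,far', (f@[-.104,.079,1]).round(4),(f@[.104,-.079,1]).round(4))
im=np.load('side'+n+'.npz')['im']; save('s'+n+'.png',im[175:325,270:440],4)
E
python3 tilt.py 3
```

```text
t 10.5 pos [ 0.4616 -0.0971  0.1699] rpy [-3.14  -0.     0.917] F [ 0.7  1.  -5.1] w 0.0079
shift cm -0.0 -0.05 0.79 ('turn', np.float64(-0.0034276707887821445))
tq [ 0.50590376  0.27395114 -0.03341869]
top floor 301 297 z=0.1070 + -0.0366 x + 0.0309 y z at tab,far 0.1133 0.1008
top farx 92 84 z=-0.0471 + 1.9723 x + -0.0132 y z at tab,far -0.2533 0.159
top rim_px 192 192 z=0.1557 + -0.0889 x + 0.0233 y z at tab,far 0.1668 0.1446
top rim_ny 153 152 z=0.1550 + -0.0331 x + 0.0891 y z at tab,far 0.1655 0.1445
top rim_py 96 27 z=0.4627 + -0.0677 x + -3.9841 y z at tab,far 0.155 0.7704
side floor 1059 1056 z=0.1079 + -0.0275 x + 0.0273 y z at tab,far 0.1129 0.1028
side farx 82 63 z=-0.0545 + 2.0343 x + -0.0047 y z at tab,far -0.2665 0.1574
side rim_px 131 129 z=0.1292 + 0.1763 x + 0.0272 y z at tab,far 0.113 0.1454
side rim_ny 433 129 z=0.4657 + -0.0258 x + 4.1580 y z at tab,far 0.7969 0.1346
side rim_py 113 111 z=0.1515 + -0.0323 x + 0.0208 y z at tab,far 0.1565 0.1465
```

View pics/s3.png

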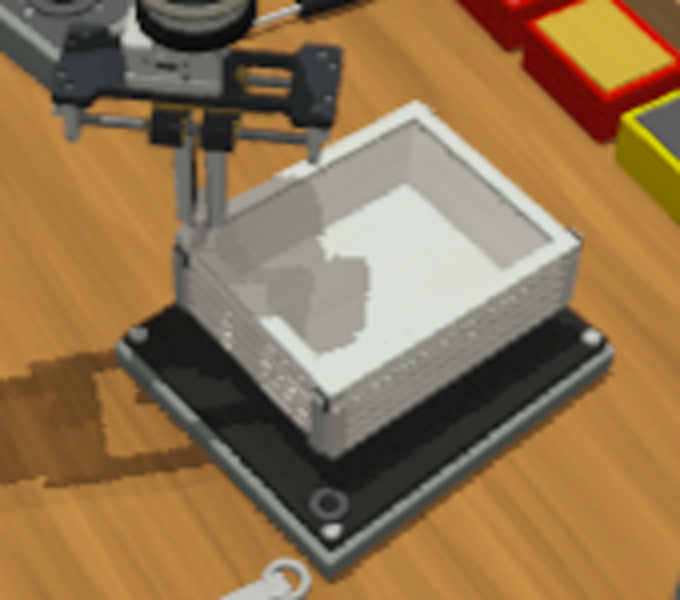

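The tab corner is up about 11–13 mm and the far corner is still down at about 0.101–0.103 m, so the tray is tilting as intended. I continue to about 3 cm.

servo_tool --series "1 0 0.03 -0.15 0; 1 0 0.06 -0.3 0; 1 0 0.1 -0.5 0; 1 0 0.14 -0.7 0; 1 0 0.2 -0.9 0; 1 0 0.25 -1.1 0; 1 0 0.3 -1.3 0; 1 0 0.34 -1.5 0; 1 0 0.38 -1.7 0; 1 0 0.42 -1.9 0; 1 0 0.42 -1.9 0; 1 0 0.42 -1.9 0"

```text
time: 11.6
tool_pos: [0.4653, -0.1003, 0.1892]
ee_rot: [3.141, 0.0, 0.917]
wrist_force: [-4.9, 0.7, -1.8]
width: 0.0083
```

```bash
python3 tilt.py 4|grep -v 'farx'; python3 - <<'E'
from h import *
z=np.load('top0.npz');d=z['d'];C=cloud('top',d);m=(d>0)
th=np.radians(7.75); c,s=np.cos(th),np.sin(th)
L=np.stack([(C[...,0]-.5664)*c+(C[...,1]+.1544)*s, -(C[...,0]-.5664)*s+(C[...,1]+.1544)*c],-1)
m&=(abs(L[...,0])<.05)&(abs(L[...,1])<.05); print('base floor',np.linalg.lstsq(np.c_[L[m],np.ones(m.sum())],C[m][:,2],rcond=None)[0])
E
```

```text
t 11.6 pos [ 0.4653 -0.1003  0.1892] rpy [3.141 0.    0.917] F [-4.9  0.7 -1.8] w 0.0083
shift cm 0.03 -0.54 2.72 ('turn', np.float64(-0.0039248205914304))
tq [0.29900767 1.38768902 0.0373964 ]
top floor 154 152 z=0.1187 + -0.1256 x + 0.0493 y z at tab,far 0.1357 0.1018
top rim_px 193 192 z=0.1515 + -0.0157 x + 0.0427 y z at tab,far 0.1565 0.1465
top rim_ny 136 135 z=0.1233 + -0.1102 x + -0.4208 y z at tab,far 0.1015 0.145
top rim_py 106 40 z=0.6636 + -0.1119 x + -6.4804 y z at tab,far 0.1633 1.1639
side floor 1054 1048 z=0.1187 + -0.1008 x + 0.0433 y z at tab,far 0.1326 0.1048
side rim_px 135 134 z=0.1444 + 0.0639 x + 0.0463 y z at tab,far 0.1414 0.1474
side rim_ny 438 96 z=0.5132 + 0.0525 x + 4.7010 y z at tab,far 0.8791 0.1472
side rim_py 85 85 z=0.1677 + -0.1098 x + -0.0358 y z at tab,far 0.1763 0.1591
base floor [ 0.00403803 -0.00379758  0.10130214]
```

View pics/s4.png

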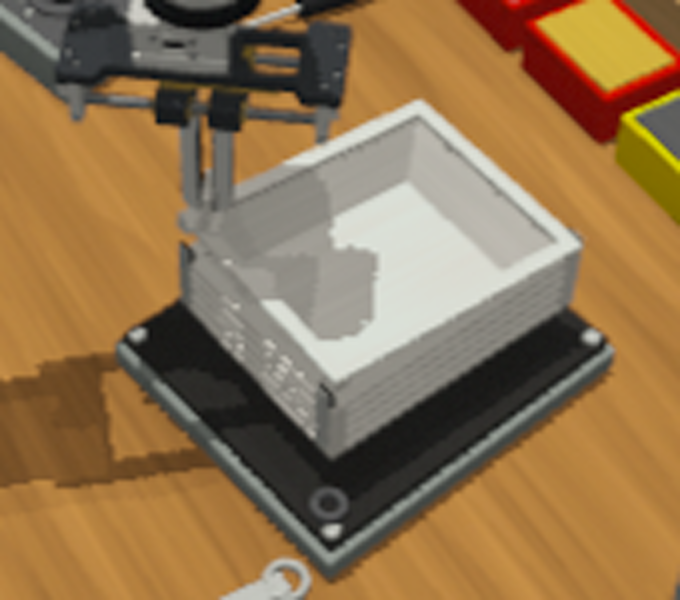

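The −x +y corner is up about 3 cm, and the far corner's floor height is unchanged (0.1018 against a base of 0.102). Now I take the tray off, gently at first.

servo_tool --series "1 0 0 -0.3 0; 1 0 0 -0.6 0; 1 0 0 -0.9 0; 1 0 0 -1.2 0; 1 0 0 -1.5 0; 1 0 0 -1.8 0; 1 0 0 -2.1 0; 1 0 0 -2.4 0; 1 0 -0.1 -2.7 0; 1 0 -0.2 -3 0; 1 0 -0.2 -3 0; 1 0 -0.2 -3 0"

```text
time: 12.7
tool_pos: [0.4638, -0.0991, 0.2193]
ee_rot: [3.141, -0.0, 0.917]
wrist_force: [-0.2, 0.4, -2.6]
width: 0.0074
```

```bash
python3 tilt.py 5|grep -v 'farx'
```

```text
t 12.7 pos [ 0.4638 -0.0991  0.2193] rpy [ 3.141 -0.     0.917] F [-0.2  0.4 -2.6] w 0.0074
shift cm 0.02 -0.34 5.73 ('turn', np.float64(-0.0038237269317349387))
tq [ 0.04766131  0.15388559 -0.00280094]
top floor 189 188 z=0.1593 + -0.0537 x + 0.0003 y z at tab,far 0.1649 0.1536
top rim_px 231 228 z=0.1844 + 0.1292 x + -0.0035 y z at tab,far 0.1706 0.1981
top rim_ny 151 146 z=0.1918 + -0.0230 x + -0.1074 y z at tab,far 0.1857 0.1979
top rim_py 127 22 z=0.9396 + -0.1229 x + -9.6831 y z at tab,far 0.1875 1.6918
side floor 1361 1091 z=0.1586 + -0.0284 x + 0.0021 y z at tab,far 0.1617 0.1555
side rim_px 193 162 z=0.1647 + 0.3182 x + -0.0018 y z at tab,far 0.1314 0.1979
side rim_ny 481 172 z=0.1293 + -0.0010 x + -0.0547 y z at tab,far 0.1251 0.1335
side rim_py 96 96 z=0.2138 + -0.0278 x + -0.1617 y z at tab,far 0.2039 0.2237
```

View pics/s5.png

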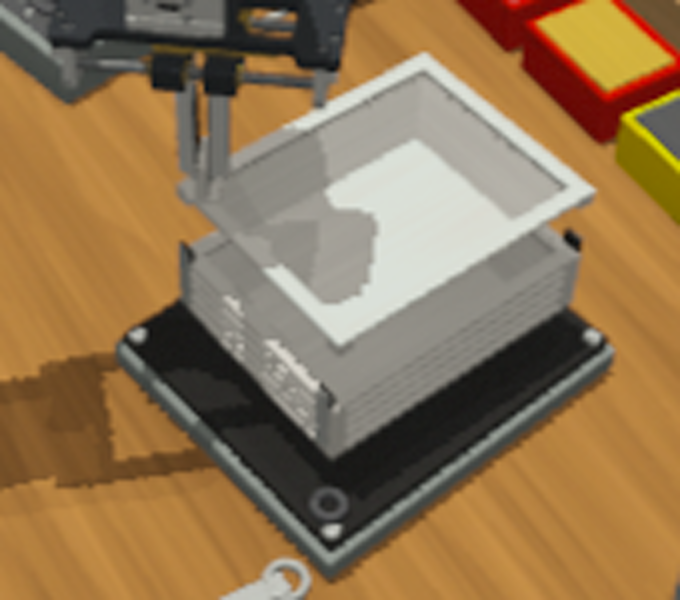

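The tray is free of the clips and nearly level, and the stack is undisturbed. I raise it another 5.5 cm and bring it back over the stack.

servo_tool --series "1 0 -0.05 -0.5 0; 1 0 -0.1 -1.1 0; 1 0 -0.15 -1.8 0; 1 0 -0.2 -2.5 0; 1 0 -0.25 -3.2 0; 1 0 -0.3 -3.9 0; 1 0 -0.35 -4.5 0; 1 0 -0.35 -5 0; 1 0 -0.35 -5.3 0; 1 0 -0.35 -5.5 0; 1 0 -0.35 -5.5 0; 1 0 -0.35 -5.5 0; 1 0 -0.35 -5.5 0; 1 0 -0.35 -5.5 0; 1 0 -0.35 -5.5 0; 1 0 -0.35 -5.5 0"

```text
time: 14.13
tool_pos: [0.4608, -0.0969, 0.2738]
ee_rot: [-3.141, 0.0, 0.917]
wrist_force: [1.0, -0.7, -2.4]
width: 0.0075
```

```bash
sed -i 's/(C\[...,2\]>.08)/(C[...,2]>.18)/; s/<.26)/<.3)/' tilt.py; python3 tilt.py 6; cat > fin.py <<'E'
from h import *
z=np.load('top6.npz'); d,im=z['d'],z['im']; C=cloud('top',d)
zr=.145+.115
m=(d>0)&(abs(C[...,2]-zr)<.015)&(im.min(2)>150); m[:,:320]=0;m[:,450:]=0
n,l,s,c=cv2.connectedComponentsWithStats(m.astype(np.uint8)); k=1+np.argmax(s[1:,4]); P=C[l==k]
print('rim',s[k],cv2.minAreaRect((P[:,:2]*1000).astype(np.float32)))
for cn in ('top','side'):
    z=np.load(cn+'6.npz'); d,im=z['d'],z['im']; C=cloud(cn,d)
    th=np.radians(7.75);c,s=np.cos(th),np.sin(th)
    x=(C[...,0]-.5664)*c+(C[...,1]+.1544)*s; y=-(C[...,0]-.5664)*s+(C[...,1]+.1544)*c
    m=(d>0)&(C[...,2]>.24)&(C[...,2]<.28)&(im.min(2)>110)&(abs(x)<.115)&(abs(y)<.09)&((abs(x)>.099)|(abs(y)>.075))
    A=np.c_[x[m],y[m],np.ones(m.sum())]; Z=C[m][:,2]; w=np.ones(len(Z),bool)
    for _ in range(6): f=np.linalg.lstsq(A[w],Z[w],rcond=None)[0]; w=abs(Z-A@f)<.003
    print(cn,'rim plane',w.sum(),f,'deg',np.degrees(np.hypot(*f[:2])))
E
python3 fin.py
```

```text
t 14.13 pos [ 0.4608 -0.0969  0.2738] rpy [-3.141  0.     0.917] F [ 1.  -0.7 -2.4] w 0.0075
shift cm 0.03 0.03 11.18 ('turn', np.float64(-0.0038248715527569033))
tq [0.05608958 0.18587309 0.01912568]
top floor 147 147 z=0.2127 + -0.0398 x + -0.0027 y z at tab,far 0.2166 0.2088
top farx 116 105 z=0.0594 + 1.9594 x + -0.0479 y z at tab,far -0.1481 0.267
top rim_px 228 228 z=0.2604 + -0.0795 x + -0.0054 y z at tab,far 0.2682 0.2525
top rim_ny 138 138 z=0.2529 + -0.0332 x + -0.0309 y z at tab,far 0.2539 0.2519
top rim_py 71 71 z=0.2627 + -0.0377 x + -0.0887 y z at tab,far 0.2596 0.2658
side floor 1069 1068 z=0.2134 + -0.0245 x + -0.0002 y z at tab,far 0.2159 0.2108
side farx 88 74 z=0.0656 + 1.8768 x + -0.0321 y z at tab,far -0.1321 0.2633
side rim_px 143 143 z=0.2413 + 0.1157 x + -0.0031 y z at tab,far 0.2291 0.2536
side rim_ny 183 183 z=0.2615 + -0.0279 x + 0.0650 y z at tab,far 0.2695 0.2534
side rim_py 118 118 z=0.2626 + -0.0250 x + -0.0780 y z at tab,far 0.259 0.2661
rim [346 123  77  43 761] ((622.8200073242188, -147.09837341308594), (106.18319702148438, 171.03297424316406), 7.219874382019043)
top rim plane 619 [-0.02637144 -0.0021039   0.25487515] deg 1.5157728877847443
side rim plane 812 [-2.66139100e-02 -1.58875624e-04  2.56204146e-01] deg 1.5248918877240671
```

View pics/s6.png

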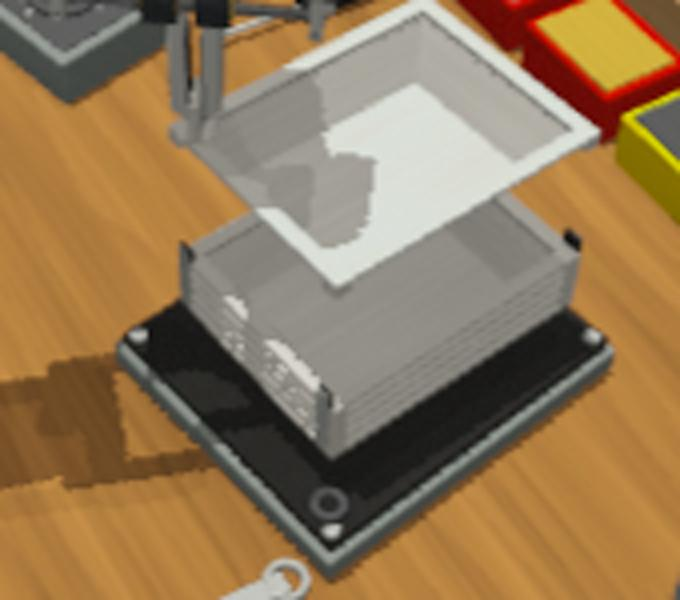

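servo_tool --series "1 0 0 0 0; 1 0 0 0 0; 1 0 0 0 0; 1 0 0 0 0; 1 0 0 0 0; 1 0 0 0 0"

```text
time: 14.73
tool_pos: [0.4609, -0.0969, 0.274]
ee_rot: [3.142, 0.0, 0.917]
wrist_force: [0.5, -0.3, -1.9]
width: 0.0076
```

```bash
python3 tilt.py 6|grep -E 'floor|pos'; python3 fin.py; python3 - <<'E'
from h import *
dt=np.load('top6.npz')['d']; C=cloud('top',dt); m=np.zeros(dt.shape,bool); m[160:228,185:255]=((dt>0)&(C[...,2]>.088)&(C[...,2]<.105))[160:228,185:255]
v,u=np.nonzero(m); print('bar',cv2.minAreaRect((plane('top',np.c_[u,v],.094)[:,:2]*1000).astype(np.float32)))
a=np.load('side4.npz')['im'].astype(int);b=np.load('side6.npz')['im'].astype(int)
print('lower stack/clip pixel change',abs(a-b)[270:292,345:415].mean(), np.abs(robot.get_obs()['qvel']).max())
robot.close_job()
E
```

```text
t 14.73 pos [ 0.4609 -0.0969  0.274 ] rpy [3.142 0.    0.917] F [ 0.5 -0.3 -1.9] w 0.0076
top floor 150 150 z=0.2121 + -0.0186 x + 0.0039 y z at tab,far 0.2144 0.2099
side floor 1071 1071 z=0.2136 + -0.0256 x + 0.0003 y z at tab,far 0.2162 0.2109
rim [346 123  77  43 775] ((622.8038330078125, -147.4571990966797), (107.37080383300781, 170.66796875), 7.777645587921143)
top rim plane 627 [-0.02436735 -0.00107277  0.2551566 ] deg 1.3974988393174195
side rim plane 822 [-0.02507216  0.00030709  0.25650829] deg 1.4366369103900054
bar ((534.12255859375, 289.3849792480469), (41.77975845336914, 14.113080978393555), 12.923660278320312)
lower stack/clip pixel change 2.341991341991342 0.0012481144486297304
the job is handed in; nothing more can be done
```

I turned the grey box's dial fully anticlockwise to its stop, then peeled the top tray by its tab and took it off. I handed the job in at about 15 s of the 51 s allowed, with the tray held above the stack.

- **Dial:** the last picture puts the bar at 12.9°, against 13.2° for the box's axis and the long tick. The wrist torque rose to 0.58 N m at the end of the turn, so it was against the stop.
- **Peel:** the tab corner rose about 3 cm, and the top camera showed the far corner unmoved (0.102 m before and during). The side camera read 2–3 mm higher at that corner, which is close to the noise in its other readings.
- **Final hold:** the tray's underside is at about 0.21 m, roughly 7.5 cm above the stack's rim at 0.133 m. The tool is back over its starting spot to within about 1 mm and not moving.
- **Level:** the tray is not perfectly level. Both cameras show it sagging 1.4°, with the end away from the tab lower. This stayed steady between the last two looks.
- **Stack and bystanders:** the stack, clips and nut look unmoved in the side view. I did not re-measure the other bystanders, but the arm was kept well clear of them.

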